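# Uncouple the ball hitch and hold its tongue up

## Robot

A 6-joint arm with a two-finger parallel gripper is mounted at the origin on a cart in front of the work surface, level with it; the furniture and walls round the work are solid. World frame = base frame: x ahead of the robot, y to its left, z up, the work surface at z = 0. Lengths are in m, angles in rad, forces in N, time in s.
With the tool pointing down it reaches from about 0.325 to 1 m from the base axis. Payload 5.1 kg.
Tool frame: the origin (TCP) lies at the very end of the fingers, on their centre line; the grasp point (between the pads) lies 19 mm behind it; z points along the fingers, y is the line along which they close (so a half turn about z gives the same grasp; the last joint's range is limited). The gripper opens to 85 mm and grips with 20 to 120 N. Pads are 22 mm wide; open, the fingers measure 114 mm over their backs; the gripper's body (76 mm by 85 mm) begins 54 mm behind the grasp point. The pads swing forward as they close: fully open they stand 13 mm farther back than shut.
Start: joints at [-0.083, 0.124, 1.65, -0, 1.367, -0.083], TCP at [0.65, -0, 0.231] pointing down, gripper open.
Joint ranges: [-2.61, 2.61], [-1.02, 2.33], [0.03, 2.71], [-1.35, 4.49], [0.32, 2.68], [-2.91, 2.91]. Speed limits (rad/s): [2.57, 2.57, 3.14, 3.14, 3.14, 3.14].

## Interface

Orientations are given as a rotation vector (axis times angle).
In Python, from cell import monitor, eyes, ticket gives the robot as it stands.
- The arm moves only by the shell command python3 -m inch 'ROWS' [FORCE]. ROWS is JSON, a list of rows, each a list of 3 entries, a list of its own where there are three numbers: the shift along the tool's x, y, z in units of 0.04 m (1.0 is 0.04 m), then the turn, a rotation vector about the tool's x, y, z in units of 5 degrees (1.0 is 5 degrees), then the opening, from 0 (shut) to 1 (fully open). A call has 1 to 12 rows; each row shifts and turns the commanded pose from where the row before left it, along the tool's axes as they then stand; what a row does not reach is not made up. A row lasts 1/10 s, in which the tool goes at most 50 mm and 8.59 degrees, less where a joint would pass 70% of its speed; a pose out of reach is approached as far as the arm can. A call with a number of a shift or a turn outside -1 to 1 is refused whole. A call with a gripper value outside its range is refused whole. The fingers move at their own pace and stop on an object; FORCE is the grip in N (left out, the last holds). Time passes only in rows, so rows that do not move let the fingers close. It gives the time, the measured TCP pose, the force, the opening and the grip force at its end, in the units of the state.
- monitor.read_state(): the state, without advancing time (a new reading comes with each control period).
- eyes.grab_frame(name): name is "scene" or "side" or "wrist"; returns the picture (480x640x3 uint8, blue, green, red); there is no depth.
- eyes.calibration(name): a dict with "camera_matrix" (3x3 intrinsics, pixels), "k1" (the pictures are not rectified: a ray, as slopes to the right and down, at radius r is drawn at 1 + k1 r^2 times it, then the intrinsics apply), "R" (3x3) and "t" (3): a world point X has camera coordinates R X + t; the wrist camera has in their place "tool_from_camera" (4x4, takes a point from camera to tool coordinates, whose origin is the TCP and whose axes are the flange's). Camera axes: x right, y down, z forward; pixel columns grow to the right and rows downward; lengths in m; the calibration is good to about 2 mm. A picture is of the moment at which its call begins: read the wrist's pose just before it. calibration takes no time and is no camera call.
- ticket.sign_off(): hands the job in; it is judged then, once.
The state is a dict: "time": time; "q": joint angles; "joint_vel": joint speeds; "joint_efforts": joint torques, N m; "eef_pos": TCP position; "tool_rot": TCP orientation; "force": force on the tool from outside, world axes, zero at the start; "torque": the same for the moment, N m; "gripper_width": finger opening in m; "finger_force": force on a finger pad.
Only numpy, scipy, OpenCV 4.12 (cv2) and the standard library are available. Lean on these libraries where they do the work, as an engineer would, in place of code of your own. Each camera call takes 0.05 s, during which the arm holds its last target. There are 200 camera calls.

## Task

A spice jar stands in the path of the spring latch of a small ball hitch: move it away and leave it standing upright on the desk, at least 15 cm from the hitch ball. Then pull the upright latch handle straight out sideways against its spring and, with it out, lift the tongue off the ball. Finish still holding the coupler end steadily in the air, at least 6 cm higher than it was, without letting go, and leave the other things where they are.

Things in the scene. Friction and masses are not known exactly. Their poses are not given: they have to be found in the camera images.
- hitch: Fixed stand: steel base plate (local x +-48 mm, y -130 to +115 mm, 12 thick), grey tongue above it. Origin on the desk. +y runs along the tongue from ball to hinge; -x (roughly to the robot) is the latch's side and pull direction. Ball at (0, -0.095); hinge axis parallel to x at y 0.085, z 0.071 m. Yaw within 0.3 rad. The desk round local (-0.08, 0.065), before the hinge end, is always empty.
- ball (a point): Centre of the hitch ball (34 mm across, flat shoulder below, neck 16 mm), 62 mm above the desk, hidden inside the coupler until it is lifted. Fixed.
- tongue (a joint): Tongue angle about its hinge, rad: 0 = lying on the ball, positive = coupler end lifted, stop at 0.8. The ball is 180 mm from the hinge axis; 60 mm of lift takes 0.34 rad. Weighs about 0.5 kg, falls back if let go. While the latch is in, its jaw under the ball's shoulder keeps the tongue down (1 mm of play).
- coupler_top (a point): Middle of the flat top of the coupler (grey box-shaped housing, 54 mm across the tongue, 66 mm along it), straight over the ball, 86 mm above the desk when coupled. Moves with the tongue.
- latch (a joint): How far the latch is pulled out, m: 0 = home, stop at 0.014. Slides along the hitch's -x; its spring pulls back with about 5.5 N at home, 9.5 N fully out. Beyond 0.008 the jaw is clear of the ball. The latch is carried by the tongue and may spring back freely once the tongue is off the ball.
- latch_grip (a point): Grip point of the latch handle: upright steel plate, 10 mm thick along the hitch's x, 24 mm wide along the tongue, on the coupler's -x side. The point is mid-plate, 8 mm below its top edge, 108 mm above the desk when coupled; the plate rises 30 mm above the coupler's top, 7 mm clear of its wall. Pinch it from above on its two faces (closing along hitch x), tips above the coupler's top.
- spice_jar_mid (a point): Middle of the spice jar, half-way up: a round jar 44 mm across and 105 mm tall with a dark cap, about 0.15 kg, standing upright on the desk 6 to 10 mm in front of the latch handle, where it blocks the handle's way. z axis up along the jar.
- spice_jar: The same spice jar; origin at the centre of its underside.
- roll: Bystander, stuck to the desk: roll of beige labels, 73 x 86 x 62 mm, on the desk behind the hinge end; origin under its middle.
- cap: Bystander, stuck to the desk: red screw cap, 22 mm across, 13 mm tall, at the front edge to the right; origin under its middle.
- tape: Bystander: black tape roll lying flat, 55 mm across, 19 mm tall, just beyond the hinge end of the stand; origin under its middle.
- knob: Bystander: round wooden knob, 37 mm across, 16 mm tall, lying on the robot's side of the stand, about half-way along it; origin under its middle.
- pressure_gauge: Bystander, stuck to the desk: round pressure gauge lying flat, 64 x 90 x 28 mm, at the front of the desk on the left; origin under its middle.
Things that resemble listed ones, but are neither listed nor needed, are in the scene too. There is more than one size of the spice_jar; the job needs the larger.

How it is judged:
By the outcome, as a careful person would: the job done as asked, in the order asked, and still so for the second after the job is handed in, while the arm keeps its last pose, push and grip.
It also fails if it takes over 48 s, if anything falls off the work surface, if the arm or the gripper's body presses on something with over 40 N, if the wrist force passes 120 N, or if a joint passes its speed limit or range.

## Working session

There is one attempt and no reset: what is moved stays moved. The work goes in short steps, Python scripts to look and compute and a shell command to move; the robot and the scene stay as the last step left them, time stands still between calls to the robot, and variables do not carry over. Pictures are saved under pics/ and viewed, at most 10 in all, crops included, and the job is handed in when it is done.

```bash
mkdir -p pics; cat > h.py <<'E'
import numpy as np, cv2
from scipy.spatial.transform import Rotation as Ro
from cell import monitor, eyes, ticket
def cam(name, st=None):
    c=eyes.calibration(name); K=np.array(c["camera_matrix"]); k=c["k1"]
    if "R" in c: R=np.array(c["R"]);t=np.array(c["t"])
    else:
        T=np.array(c["tool_from_camera"]); st=st or monitor.read_state()
        Rt=Ro.from_rotvec(st["tool_rot"]).as_matrix()
        Rw=Rt@T[:3,:3]; o=np.array(st["eef_pos"])+Rt@T[:3,3]
        R=Rw.T; t=-R@o
    return K,k,R,t
def ray(C,uv):
    K,k,R,t=C
    p=cv2.undistortPoints(np.array([[uv]],float),K,np.array([k,0,0,0.]))[0,0]
    return -R.T@t, R.T@np.array([p[0],p[1],1])
def onz(C,uv,z):
    o,d=ray(C,uv); return o+d*(z-o[2])/d[2]
def proj(C,X):
    K,k,R,t=C
    return cv2.projectPoints(np.array([X],float),cv2.Rodrigues(R)[0],t,K,np.array([k,0,0,0.]))[0][0,0]
E
python3 - <<'E'
from h import *
s=monitor.read_state(); print(s)
for n in ["scene","side","wrist"]:
    cv2.imwrite(f"pics/{n}0.png",eyes.grab_frame(n)); C=cam(n); print(n,-C[2].T@C[3],C[0][0,0],C[1], C[2][2])
E
```

```text
{'time': 0.0, 'q': array([-8.26031024e-02,  1.24515198e-01,  1.65165417e+00,  2.01920896e-05,
        1.36747144e+00, -8.25437549e-02]), 'joint_vel': array([-1.71919389e-04,  3.91401424e-04,  2.23500606e-04,  9.81990243e-05,
       -1.06962593e-03, -1.67824590e-03]), 'joint_efforts': array([ 3.96925461e-04, -4.23608243e+01, -3.65454090e+01,  2.94756808e-05,
        6.89593100e-03,  2.82237529e-06]), 'eef_pos': array([6.49406143e-01, 2.35490520e-05, 2.30058194e-01]), 'tool_rot': array([-2.22039734e+00, -2.22025647e+00,  2.05480754e-03]), 'force': array([ 0.0893818 , -0.29395404, -0.07077121]), 'torque': array([ 0.0308336 , -0.02600344, -0.01686098]), 'finger_force': 0.0, 'gripper_width': 0.08531849383953094}
scene [0.10110501 0.61615418 0.74052379] 482.81484131092424 0.03398832856604013 [ 0.55567377 -0.41463346 -0.72062872]
side [0.0961537  0.93214629 0.52445987] 457.2314633986918 -0.11135201798452304 [ 0.51657557 -0.72299263 -0.45872796]
wrist [0.65019931 0.08487846 0.3731742 ] 400.4573594210862 -0.07138521840337904 [ 8.88923254e-05 -3.28821366e-01 -9.44392133e-01]
```

View pics/scene0.png

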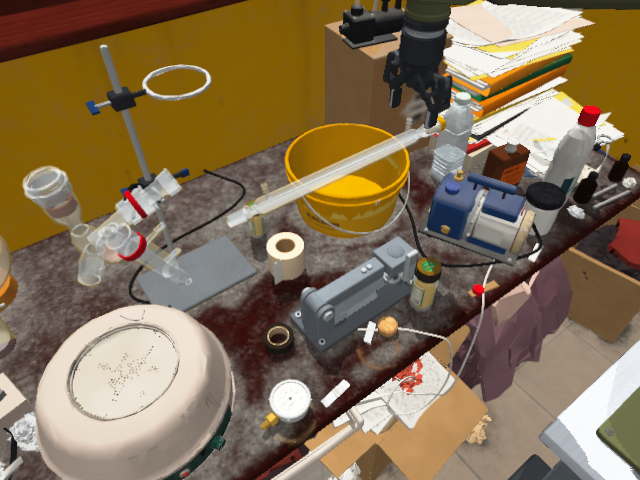

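View pics/side0.png

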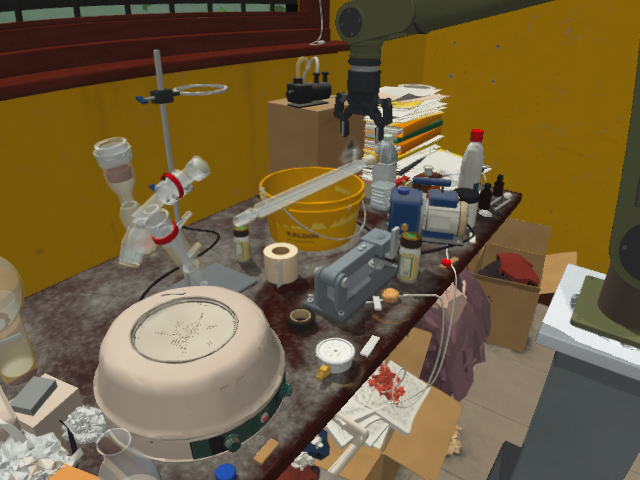

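View pics/wrist0.png

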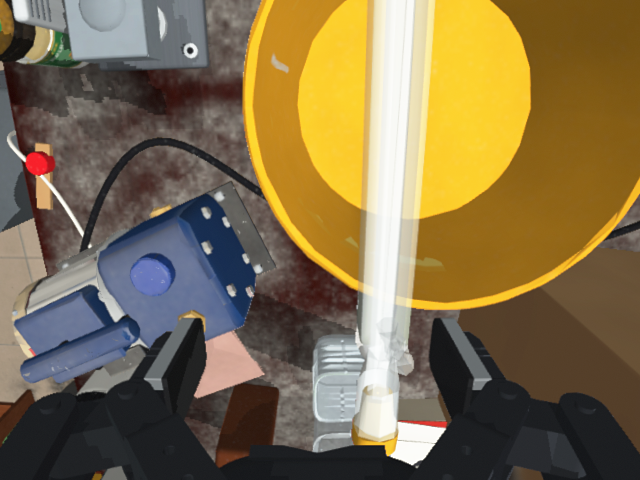

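The scene shows the hitch with its coupler near (398,258), the jar at (426,283) and the hinge end near (318,312). The smaller jar is behind it, at (241,243) in the side view. Next I'll enlarge these for corner pixels.

```bash
python3 - <<'E'
from h import *
a=cv2.imread("pics/scene0.png")[225:365,285:485]; cv2.imwrite("pics/c1.png",cv2.resize(a,None,fx=4,fy=4,interpolation=cv2.INTER_CUBIC))
a=cv2.imread("pics/side0.png")[210:330,300:460]; cv2.imwrite("pics/c2.png",cv2.resize(a,None,fx=5,fy=5,interpolation=cv2.INTER_CUBIC))
E
```

```text
(no output)
```

View pics/c1.png

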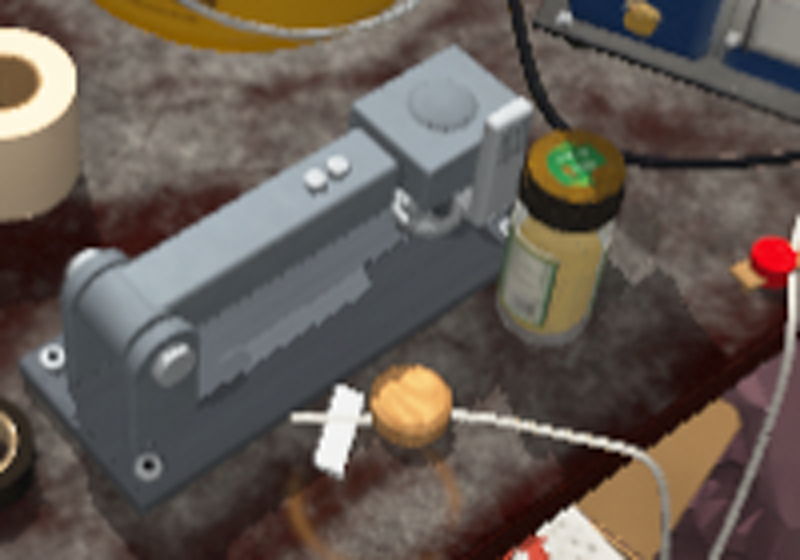

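View pics/c2.png

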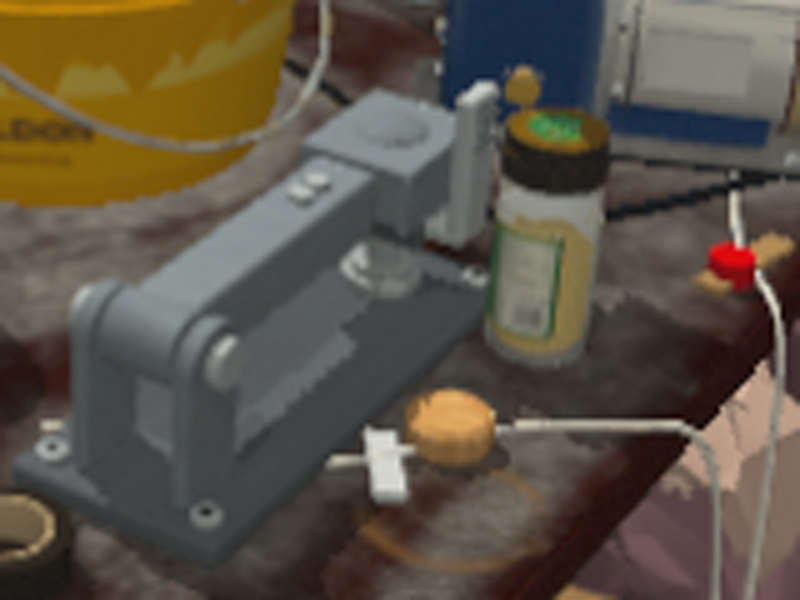

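```bash
python3 - <<'E'
from h import *
np.set_printoptions(precision=4,suppress=True)
A=cam("scene");B=cam("side")
a=lambda u,v:(285+(u+.5)/4-.5,225+(v+.5)/4-.5); b=lambda u,v:(300+(u+.5)/5-.5,210+(v+.5)/5-.5)
def P(n,z,p,q=None):
    print(n,onz(A,a(*p),z), onz(B,b(*q),z) if q else '')
P("c +x hinge",.086,(355,105),(303,145)); P("c +x end",.086,(455,47),(377,88)); P("c -x hinge",.086,(430,165),(407,177))
P("ctr",.086,(442,106),(392,132))
P("handle top",.116,(509,111),(478,93))
P("jar top",.105,(575,160),(557,132))
P("base hinge -x",.012,(145,502),(213,560)); P("base hinge +x",.012,(22,360),(15,465))
P("knob",.016,(411,395),(452,415))
P("white label",.005,(338,430),(387,465))
P("desk edge",0,(520,550),(640,440));P("desk edge",0,(775,345),(780,320))
P("red cap",.013,(772,255),(733,262))
P("pump plate",.01,(545,30),None);P("pump plate",.01,(790,125),None)
E
```

```text
c +x hinge [0.5302 0.1807 0.086 ] [0.5302 0.1816 0.086 ]
c +x end [0.5303 0.1182 0.086 ] [0.5331 0.1136 0.086 ]
c -x hinge [0.4825 0.1778 0.086 ] [0.4805 0.1806 0.086 ]
ctr [0.5058 0.149  0.086 ] [0.506 0.148 0.086]
handle top [0.4676 0.1489 0.116 ] [0.4672 0.1483 0.116 ]
jar top [0.4359 0.138  0.105 ] [0.4335 0.1406 0.105 ]
base hinge -x [0.4568 0.3558 0.012 ] [0.4542 0.3611 0.012 ]
base hinge +x [0.5495 0.357  0.012 ] [0.5493 0.3567 0.012 ]
knob [0.4276 0.2297 0.016 ] [0.4266 0.2297 0.016 ]
white label [0.4381 0.2624 0.005 ] [0.4376 0.2613 0.005 ]
desk edge [0.3483 0.2368 0.    ] [0.3659 0.1781 0.    ]
desk edge [0.3548 0.0666 0.    ] [0.3541 0.0527 0.    ]
red cap [0.386  0.0369 0.013 ] [0.3842 0.0386 0.013 ]
pump plate [0.5609 0.0132 0.01  ] 
pump plate [ 0.4378 -0.0377  0.01  ]
```

```bash
python3 -m inch '[[[0.58,-0.89,0],[0,0,0],1],[[0.58,-0.89,0],[0,0,0],1],[[0.58,-0.89,0],[0,0,0],1],[[0.58,-0.89,0],[0,0,0],1],[[0.58,-0.89,0],[0,0,0],1],[[0.58,-0.89,0],[0,0,0],1],[[0,0,0],[0,0,-1],1],[[0,0,0],[0,0,-1],1],[[0,0,0],[0,0,-1],1],[[0,0,0],[0,0,-1],1],[[0,0,0],[0,0,-1],1],[[0,0,0],[0,0,-1],1]]'; python3 -m inch '[[[0,0,0],[0,0,-1],1],[[0,0,0],[0,0,-1],1],[[0,0,0],[0,0,-1],1],[[0,0,0],[0,0,-1],1],[[0,0,0],[0,0,-1],1],[[0,0,0],[0,0,-1],1],[[0,0,0],[0,0,-1],1],[[0,0,0],[0,0,-1],1],[[0,0,0],[0,0,-1],1],[[0,0,0],[0,0,-1],1],[[0,0,0],[0,0,-1],1],[[0,0,0],[0,0,-1],1]]'
python3 - <<'E'
from h import *
s=monitor.read_state(); C=cam("wrist",s); cv2.imwrite("pics/w1.png",eyes.grab_frame("wrist"))
print(s["eef_pos"],s["q"],Ro.from_rotvec(s["tool_rot"]).as_matrix().round(3))
print(proj(C,[.4347,.1393,.105]),proj(C,[.4675,.1485,.116]))
E
```

```text
time: 1.35
eef_pos: [0.4361, 0.1392, 0.231]
tool_rot: [-1.566, -2.723, 0.001]
force: [0.8, -0.7, 0.2]
gripper_width: 0.0849
finger_force: 0.0
time: 2.55
eef_pos: [0.4361, 0.1391, 0.231]
tool_rot: [0.006, -3.141, 0.0]
force: [-0.2, 0.7, -0.6]
gripper_width: 0.0853
finger_force: 0.0
[0.43613174 0.13910889 0.23098305] [ 1.91401899e-01 -3.19571222e-01  2.06153603e+00  3.18552872e-06
  1.40021486e+00 -1.38296010e+00] [[-1.    -0.004 -0.001]
 [-0.004  1.    -0.   ]
 [ 0.001 -0.    -1.   ]]
[317.69934659 224.06707786] [330.60288269 273.32858383]
```

View pics/w1.png

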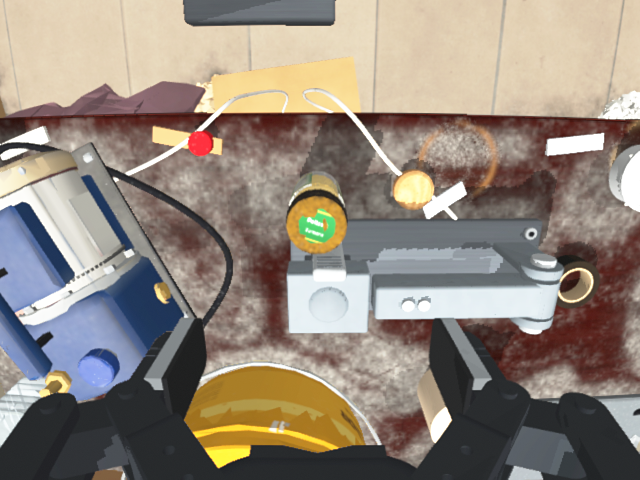

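The close view puts the jar cap at (317,224) and the handle top at (329,272). Both match my estimates to within a pixel or two, so I'll descend and grip the jar.

```bash
python3 -m inch '[[[0,0,0.8],[0,0,0],1],[[0,0,0.8],[0,0,0],1],[[0,0,0.8],[0,0,0],1],[[0,0,0.8],[0,0,0],1],[[0,0,0.6],[0,0,0],1],[[0,0,0.4],[0,0,0],1],[[0,0,0],[0,0,0],1],[[0,0,0],[0,0,0],0.3],[[0,0,0],[0,0,0],0.3],[[0,0,0],[0,0,0],0.3],[[0,0,0],[0,0,0],0.3],[[0,0,0],[0,0,0],0.3]]' 30; python3 -m inch '[[[0,0,0],[0,0,0],0.3],[[0,0,0],[0,0,0],0.3],[[0,0,-0.3],[0,0,0],0.3],[[0,0,0],[0,0,0],0.3]]'
```

```text
time: 3.8
eef_pos: [0.4375, 0.1393, 0.0648]
tool_rot: [0.0, 3.139, 0.001]
force: [-0.9, -1.1, 6.0]
gripper_width: 0.0433
finger_force: 30.4
time: 4.2
eef_pos: [0.4372, 0.1394, 0.0767]
tool_rot: [0.0, 3.139, 0.001]
force: [0.9, 0.2, -2.0]
gripper_width: 0.0433
finger_force: 31.0
```

```bash
python3 -m inch '[[[0,0,-0.5],[0,0,0],0.3],[[0.1,0,-0.5],[0,0,0],0.3],[[0.1,0.4,0],[0,0,0],0.3],[[0.1,0.7,0],[0,0,0],0.3],[[0,0.7,0],[0,0,0],0.3],[[0,0.7,0],[0,0,0],0.3],[[0,0.7,0],[0,0,0],0.3],[[0,0.6,0],[0,0,0],0.3],[[0,0.45,0],[0,0,0],0.3],[[0,0,0],[0,0,0],0.3],[[0,0,0.4],[0,0,0],0.3],[[0,0,0.4],[0,0,0],0.3]]'
python3 -m inch '[[[0,0,0.2],[0,0,0],0.3],[[0,0,0.15],[0,0,0],0.3],[[0,0,0.05],[0,0,0],0.3],[[0,0,0],[0,0,0],0.3]]'
python3 - <<'E'
from h import *
print(monitor.read_state()["force"]);a=eyes.grab_frame("side")[150:390,200:520]; cv2.imwrite("pics/s1.png",cv2.resize(a,None,fx=2.5,fy=2.5))
E
```

```text
time: 5.4
eef_pos: [0.4245, 0.3088, 0.0832]
tool_rot: [-0.0, 3.141, 0.0]
force: [0.5, -0.6, -1.9]
gripper_width: 0.0437
finger_force: 31.3
time: 5.8
eef_pos: [0.4246, 0.309, 0.0674]
tool_rot: [0.0, 3.141, 0.0]
force: [0.8, -0.0, -1.0]
gripper_width: 0.0435
finger_force: 31.3
[ 0.75611374 -0.04884637 -0.96798969]
```

View pics/s1.png

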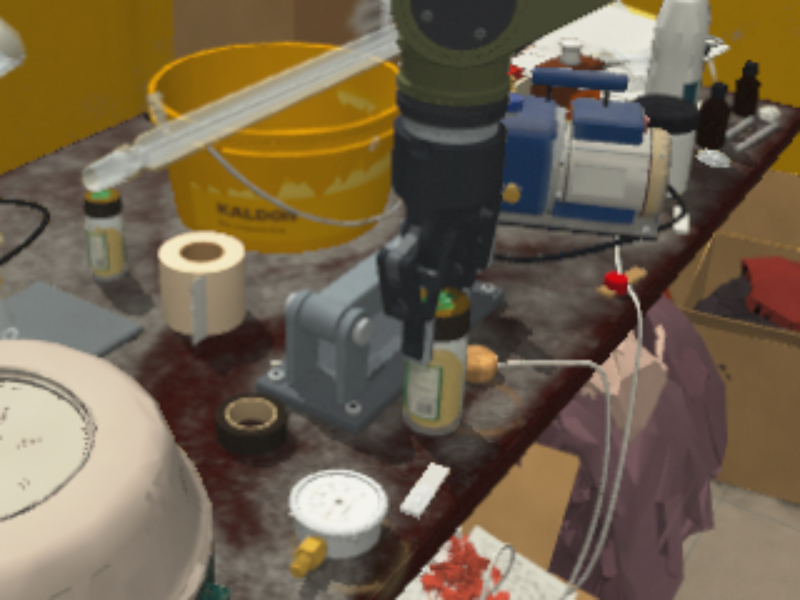

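The jar is upright over the free spot (side crop, about (437,390)) and nearly down. I'll lower it the last few millimetres, release and rise.

```bash
python3 -m inch '[[[0,0,0.04],[0,0,0],0.3],[[0,0,0.03],[0,0,0],0.3],[[0,0,0],[0,0,0],0.3]]'; python3 -m inch '[[[0,0,0],[0,0,0],0.7],[[0,0,0],[0,0,0],0.7],[[0,0,0],[0,0,0],1],[[0,0,0],[0,0,0],1],[[0,0,0],[0,0,0],1],[[0,0,-0.4],[0,0,0],1],[[0,0,-0.8],[0,0,0],1],[[0,0,-0.8],[0,0,0],1],[[0,0,-0.8],[0,0,0],1],[[0,0,-0.8],[0,0,0],1],[[0,0,0],[0,0,0],1]]'
```

```text
time: 6.15
eef_pos: [0.4247, 0.3094, 0.0649]
tool_rot: [-0.0, 3.141, 0.001]
force: [-0.3, 1.4, -0.6]
gripper_width: 0.0434
finger_force: 31.2
time: 7.25
eef_pos: [0.427, 0.3107, 0.2147]
tool_rot: [-0.0, 3.133, 0.008]
force: [0.4, 0.6, 0.8]
gripper_width: 0.0855
finger_force: 0.0
```

```bash
python3 -m inch '[[[-0.2,-0.8,0],[0,0,0],1],[[-0.2,-0.8,0],[0,0,0],1],[[-0.2,-0.8,0],[0,0,0],1],[[-0.2,-0.8,0],[0,0,0],0.4],[[-0.2,-0.8,0],[0,0,0],0.4],[[0,0,0],[0,0,1],0.4],[[0,0,0],[0,0,1],0.4],[[0,0,0],[0,0,1],0.4],[[0,0,0],[0,0,1],0.4],[[0,0,0],[0,0,1],0.4],[[0,0,0],[0,0,1],0.4],[[0,0,0],[0,0,1],0.4]]'; python3 -m inch '[[[0,0,0],[0,0,1],0.4],[[0,0,0],[0,0,1],0.4],[[0,0,0],[0,0,1],0.4],[[0,0,0],[0,0,1],0.4],[[0,0,0],[0,0,1],0.4],[[0,0,0],[0,0,1],0.4],[[0,0,0],[0,0,1],0.4],[[0,0,0],[0,0,1],0.4],[[0,0,0],[0,0,1],0.4],[[0,0,0],[0,0,1],0.4],[[0,0,0],[0,0,0.8],0.4],[[0,0,0],[0,0,0],0.4]]'
python3 - <<'E'
from h import *
s=monitor.read_state(); C=cam("wrist",s); cv2.imwrite("pics/w2.png",eyes.grab_frame("wrist"))
print(s["eef_pos"],s["q"],Ro.from_rotvec(s["tool_rot"]).as_matrix().round(3))
print(proj(C,[.4675,.1485,.116]),proj(C,[.506,.1485,.086]))
E
```

```text
time: 8.45
eef_pos: [0.4639, 0.1491, 0.2074]
tool_rot: [-0.95, -2.993, 0.001]
force: [-0.3, 0.7, -0.4]
gripper_width: 0.0342
finger_force: 0.0
time: 9.65
eef_pos: [0.4639, 0.1491, 0.2075]
tool_rot: [-2.201, -2.24, 0.002]
force: [-0.0, -0.0, 0.2]
gripper_width: 0.0342
finger_force: 0.0
[0.46393195 0.14909794 0.20751537] [ 2.00719127e-01 -2.28836178e-01  2.02918107e+00  3.19114636e-05
  1.34270662e+00  1.83095109e-01] [[-0.018  1.    -0.001]
 [ 1.     0.018 -0.   ]
 [-0.    -0.001 -1.   ]]
[321.84168005 244.78014252] [376.70982917 230.86014873]
```

View pics/w2.png

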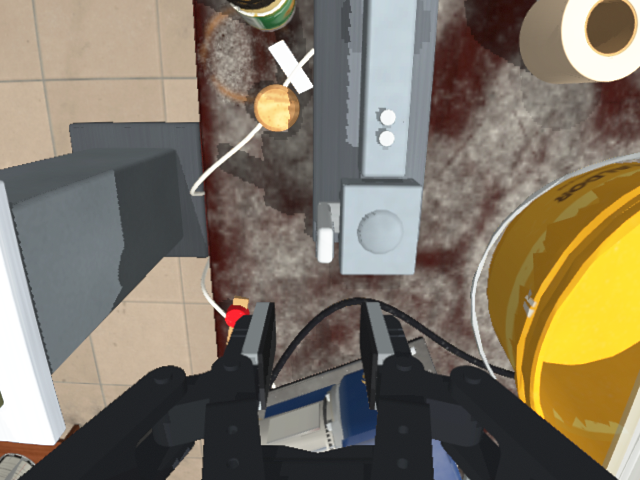

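The handle top is at (325,245) and the coupler centre at (380,232), about 3 px right of my prediction. That's roughly 1–2 mm in +x, so I'll correct by 4.5 mm in total and descend.

```bash
python3 -m inch '[[[0,0.11,0.3],[0,0,0],0.4],[[0,0,0.6],[0,0,0],0.4],[[0,0,0.6],[0,0,0],0.4],[[0,0,0.6],[0,0,0],0.4],[[0,0,0.4],[0,0,0],0.4],[[0,0,0.2],[0,0,0],0.4],[[0,0,0.1],[0,0,0],0.4],[[0,0,0],[0,0,0],0.4]]'; python3 -m inch '[[[0,0,0],[0,0,0],0.1],[[0,0,0],[0,0,0],0.05],[[0,0,0],[0,0,0],0],[[0,0,0],[0,0,0],0],[[0,0,0],[0,0,0],0],[[0,0,0],[0,0,0],0]]' 80
```

```text
time: 10.5
eef_pos: [0.4688, 0.1492, 0.0962]
tool_rot: [-2.201, -2.241, 0.001]
force: [0.5, 0.3, 0.2]
gripper_width: 0.0344
finger_force: 0.0
time: 11.1
eef_pos: [0.4684, 0.1494, 0.0978]
tool_rot: [-2.202, -2.24, 0.001]
force: [-4.6, -1.1, 5.7]
gripper_width: 0.008
finger_force: 79.2
```

```bash
python3 -m inch '[[[0,-0.08,0],[0,0,0],0],[[0,-0.08,0],[0,0,0],0],[[0,-0.08,0],[0,0,0],0],[[0,0,0],[0,0,0],0],[[0,0,0],[0,0,0],0]]'; python3 -m inch '[[[0,-0.04,0],[0,0,0],0],[[0,-0.04,0],[0,0,0],0],[[0,0,0],[0,0,0],0],[[0,0,0],[0,0,0],0]]'
```

```text
time: 11.6
eef_pos: [0.4616, 0.1493, 0.0978]
tool_rot: [2.199, 2.237, 0.009]
force: [7.1, -0.2, -3.3]
gripper_width: 0.0079
finger_force: 78.1
time: 12.0
eef_pos: [0.4587, 0.1493, 0.098]
tool_rot: [2.199, 2.237, 0.01]
force: [7.2, 0.9, -3.5]
gripper_width: 0.0078
finger_force: 78.1
```

```bash
python3 -m inch '[[[0,-0.03,0],[0,0,0],0],[[0,-0.03,0],[0,0,0],0],[[0,0,0],[0,0,0],0]]'; python3 -m inch '[[[0.026,0,-0.157],[0,-0.4,0],0],[[0.026,0,-0.157],[0,-0.4,0],0],[[0.026,0,-0.157],[0,-0.4,0],0],[[0,0,0],[0,0,0],0]]'
```

```text
time: 12.3
eef_pos: [0.4566, 0.1492, 0.0981]
tool_rot: [2.199, 2.237, 0.011]
force: [8.0, 0.1, -2.9]
gripper_width: 0.0083
finger_force: 78.1
time: 12.7
eef_pos: [0.4569, 0.1534, 0.1176]
tool_rot: [2.142, 2.183, -0.102]
force: [9.2, -1.6, -3.4]
gripper_width: 0.0079
finger_force: 78.1
```

The small forces show the tongue is coming up freely, so I'll continue along the arc.

```bash
python3 -m inch '[[[0.026,0,-0.157],[0,-0.4,0],0],[[0.026,0,-0.157],[0,-0.4,0],0],[[0.026,0,-0.157],[0,-0.4,0],0],[[0.026,0,-0.157],[0,-0.4,0],0],[[0.026,0,-0.157],[0,-0.4,0],0],[[0.026,0,-0.157],[0,-0.4,0],0],[[0.026,0,-0.157],[0,-0.4,0],0],[[0.026,0,-0.157],[0,-0.4,0],0],[[0.026,0,-0.157],[0,-0.4,0],0],[[0.026,0,-0.157],[0,-0.4,0],0],[[0,0,0],[0,0,0],0],[[0,0,0],[0,0,0],0]]'
python3 - <<'E'
from h import *
a=eyes.grab_frame("side")[150:390,200:520]; cv2.imwrite("pics/s2.png",cv2.resize(a,None,fx=2.5,fy=2.5))
E
```

```text
time: 13.9
eef_pos: [0.4556, 0.1794, 0.1739]
tool_rot: [1.948, 1.984, -0.441]
force: [8.7, -1.6, -2.7]
gripper_width: 0.0078
finger_force: 78.2
```

View pics/s2.png

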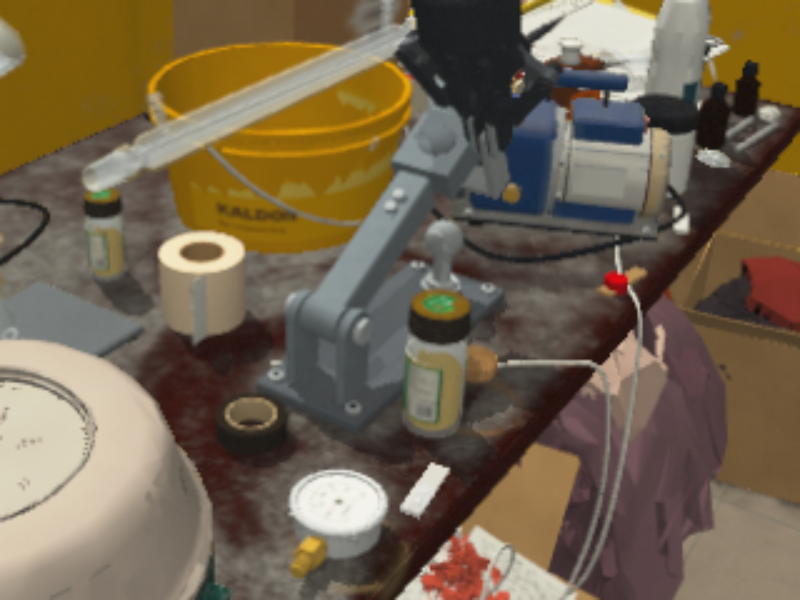

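The side crop shows the tongue lifted clear with the ball exposed at (443,240). The jar stands upright at (437,365), and the coupler end is about 75 mm higher. I'll let it settle, then hand in.

```bash
python3 -m inch '[[[0,0,0],[0,0,0],0],[[0,0,0],[0,0,0],0],[[0,0,0],[0,0,0],0],[[0,0,0],[0,0,0],0],[[0,0,0],[0,0,0],0]]' && python3 -c "from cell import ticket; print(ticket.sign_off())"
```

```text
time: 14.45
eef_pos: [0.4556, 0.1793, 0.1737]
tool_rot: [1.948, 1.984, -0.441]
force: [9.6, -0.3, -4.3]
gripper_width: 0.008
finger_force: 78.3
the job is handed in; nothing more can be done
None
```

The job is handed in at 14.5 s: the larger spice jar stands upright about 18 cm from the ball, the latch was pulled before lifting, and the coupler end is held steadily about 7.5 cm higher than it was (the verdict was not shown).

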